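# Fetch a long rack post from the covered parts bin

## Robot

A 6-joint arm with a two-finger parallel gripper is mounted at the origin on the work surface. World frame = base frame: x ahead of the robot, y to its left, z up, the work surface at z = 0. Lengths are in m, angles in rad, forces in N, time in s.
With the tool pointing down it reaches from about 0.275 to 0.825 m from the base axis. Payload 4.9 kg.
Tool frame: the origin (TCP) lies midway between the tips of the shut fingers; the grasp point (between the pads) lies 19 mm behind it; z points along the fingers, y is the direction in which the jaws open and shut (so a half turn about z gives the same grasp; the last joint's range is limited). The gripper opens to 85 mm and grips with 20 to 120 N. Pads are 22 mm wide; open, the fingers measure 114 mm over their backs; the gripper's body (76 mm by 85 mm) begins 54 mm behind the grasp point. The pads swing forward as they close: fully open they stand 13 mm farther back than shut.
Start: joints at [-1.463, 0.326, -0.193, 1.052, 0, 1.437], TCP at [0.132, -0.534, 0.231] pointing down, gripper open.
Joint ranges: [-2.65, 2.65], [-0.97, 1.79], [-1.3, 1.35], [-1.93, 2.1], [-1.47, 1.37], [-3.14, 3.14]. Speed limits (rad/s): [2.57, 2.57, 3.14, 3.14, 3.14, 3.14].

## Interface

Orientations are given as a 3x3 rotation matrix whose columns are the frame's x, y, z axes.
In Python, from cell import robot, read_camera, order gives the robot as it stands.
- The arm moves only by the tool servo_tool, never from a script. Its argument "increments" is a list of rows, each a list of 7 numbers: the opening, from 0 (shut) to 1 (fully open), then the shift along the tool's x, y, z in m, then the turn, a rotation vector about the tool's x, y, z in degrees. In form: [[gripper, tx, ty, tz, ax, ay, az], ...]. A call has exactly 5 rows; each row is the pose to reach, as a shift and turn from the pose commanded when the call began, along the tool's axes at that moment; what a row does not reach only later rows make up. A row lasts 1/10 s, in which the tool goes at most 50 mm and 8.59 degrees, less where a joint would pass 70% of its speed; a pose out of reach is approached as far as the arm can. A call with a gripper value outside its range is refused whole. The fingers move at their own pace and stop on an object; "force" is the grip in N (left out, the last holds). Time passes only in rows, so rows that repeat a pose let the fingers close, or fill a call up. It gives the time, the measured TCP pose, the force and the opening at its end, in the units of the state.
- robot.observe(): the state, without advancing time (a new reading comes with each control period).
- read_camera(name): name is "scene" or "top" or "wrist"; returns a dict with "frame" (384x512x3 uint8, red, green, blue), "fx", "fy", "cx", "cy" (pixels), "dist_coeffs" ([k1, k2, p1, p2, k3] as OpenCV has them; the pictures are not rectified), "eye" and "orientation" of the camera in the world; the wrist camera has in their place "mount" (4x4, takes a point from camera to tool coordinates, whose origin is the TCP and whose axes are the flange's). Camera axes: x right, y down, z forward; pixel columns grow to the right and rows downward; lengths in m; the calibration is good to about 2 mm. A picture is of the moment at which its call begins: read the wrist's pose just before it. There is no depth.
- order.finish_job(): hands the job in, once; it reports no verdict.
The state is a dict: "t": time; "qpos": joint angles; "joint_vel": joint speeds; "joint_torque": joint torques, N m; "position": TCP position; "eef_rot": TCP orientation; "wrist_force": force on the tool from outside, world axes, zero at the start; "wrist_torque": the same for the moment, N m; "gripper_width": finger opening in m.
Only numpy, scipy, OpenCV 4.12 (cv2) and the standard library are available. Lean on these libraries where they do the work, as an engineer would, in place of code of your own. Each camera call takes 0.05 s, during which the arm holds its last target.

## Task

A long black rack post lies in the covered blue parts bin. Slide the bin's grey cover fully open, then tilt the post and draw it out through the short opening. Finish while still holding it motionless in the gripper, the whole post at least 5 cm higher than the bin's cover and touching nothing else, with the cover left fully open and the small tray, the jar and the short post on the bench left where they are.

Things in the scene. Friction and masses are not known exactly. Their poses are not given: they have to be found in the camera images.
- bin: Blue plastic bin fixed to the bench, 172 (x) x 246 (y) x 79 mm high to the guide rails on its two sides. Origin: centre of its underside, z up. Inside: x -80..80, y -117..117 mm, floor at z = 6 mm. Two ribs across the floor at y = -45 and +72 mm, 8 mm wide, tops at z = 20 mm, carry the post. The end wall at +y is 62 mm high. A fixed cover (z = 70 to 73 mm) closes y = -123 to -8 mm.
- bin_mouth (a point): Centre of the bin's mouth when the sliding cover is open: bin x = 0, y = 58.5, z = 70 mm; the free opening is 160 mm in x, 117 mm in y (y = 0 to 117 mm). Much shorter than the post, which can only leave tilted, +y end first.
- cover (a joint): The grey sliding cover (160 x 126 x 3.5 mm plate, top at bin z = 77 mm): 0 m = closed, 0.118 m = fully open against its stop; opening moves it towards the bin's -y, over the fixed cover. It starts 0 to 40 mm open, stays where it is left and slides with about 1.5 N of friction.
- cover_grip (a point): Centre of the top of the cover's black grip, an upright ridge 60 mm along the bin's x, 16 mm thick in y, 28 mm high above the cover, top at bin z = 105 mm. At bin y = +20 mm when the cover is closed and -98 mm when fully open. Moves with the cover.
- post: Long black ribbed plastic post, 20 mm square, 210 mm long along its y, the last 20 mm at each end a round spigot of 12 mm diameter; about 0.1 kg. Origin: centre of its underside (axis at z = 10 mm). It lies in the bin on the ribs (underside at bin z = 20 mm), nearly parallel to the bin's y, its middle within 20 mm in x and 8 mm in y of the bin's middle.
- post_head (a point): Centre of the post's +y end (105 mm from the middle, on its axis): the end under the sliding cover, which comes out first.
- post_tail (a point): Centre of the post's -y end (105 mm from the middle, on its axis): the end under the fixed cover.
- tray: Bystander: small open blue tray 90 x 130 x 60 mm, on the bench beyond the bin. Origin: centre of its underside.
- stub: Bystander: short black post, 100 mm long, 20 mm square, lying on the bench beyond the bin. Origin: centre of its underside.
- jar: Bystander: clear closed jar, 60 mm diameter, 85 mm high, standing on the bench to the robot's left. Origin: centre of its underside.

How it is judged:
By the outcome, as a careful person would: the job done as asked, in the order asked, and still so for the second after the job is handed in, while the arm keeps its last pose, push and grip.
It also fails if it takes over 48 s, if anything falls off the work surface, if the arm or the gripper's body presses on something with over 40 N, if the wrist force passes 120 N, or if a joint passes its speed limit or range.

## Working session

There is one attempt and no reset: what is moved stays moved. The work goes in short steps, Python scripts to look and compute and a tool call to move; the robot and the scene stay as the last step left them, time stands still between calls to the robot, and variables do not carry over. Pictures are saved under pics/ and viewed, and the job is handed in when it is done.

Besides the shell and the picture viewer there is one more tool, called by a JSON object that holds its "fn" and its "kwargs". servo_tool: Moves the arm, as the interface text tells. Its arguments: {"type":"object","properties":{"increments":{"type":"array","items":{"type":"array","items":{"type":"number"}}},"force":{"type":"number"}},"required":["increments"]}

```bash
ls; mkdir -p pics; python3 - <<'E'
from cell import robot, read_camera, order
import cv2,numpy as np
s=robot.observe();print({k:np.round(v,3).tolist() for k,v in s.items()})
for n in ["scene","top","wrist"]:
    c=read_camera(n); cv2.imwrite(f"pics/{n}0.png",c["frame"][:,:,::-1])
    print(n,{k:np.round(v,4).tolist() for k,v in c.items() if k!="frame"})
E
```

```text
pics
{'t': 0.0, 'qpos': [-1.463, 0.327, -0.194, 1.052, -0.0, 1.437], 'joint_vel': [-0.001, -0.001, 0.0, -0.0, -0.001, -0.002], 'joint_torque': [-0.001, -44.339, 26.244, 0.016, -0.0, 0.0], 'position': [0.132, -0.533, 0.23], 'eef_rot': [[0.971, 0.239, -0.0], [0.239, -0.971, 0.002], [0.0, -0.002, -1.0]], 'wrist_force': [-0.422, 0.046, -1.237], 'wrist_torque': [0.011, 0.032, -0.014], 'gripper_width': 0.085}
scene {'fx': 451.2426, 'fy': 451.2426, 'cx': 260.526, 'cy': 201.0959, 'dist_coeffs': [-0.1684, 0.0, 0.0, 0.0, 0.0], 'eye': [0.9708, 0.7142, 0.8707], 'orientation': [[-0.8146, 0.4372, -0.3812], [0.5799, 0.5965, -0.555], [-0.0152, -0.6731, -0.7394]]}
top {'fx': 435.2322, 'fy': 435.2322, 'cx': 252.4227, 'cy': 190.6497, 'dist_coeffs': [-0.1651, 0.0, 0.0, 0.0, 0.0], 'eye': [0.3639, 0.1463, 1.3129], 'orientation': [[0.018, -0.9878, 0.1547], [-0.9998, -0.017, 0.0074], [-0.0047, -0.1549, -0.9879]]}
wrist {'fx': 270.9004, 'fy': 270.9004, 'cx': 253.9906, 'cy': 192.2179, 'dist_coeffs': [-0.0017, 0.0, 0.0, 0.0, 0.0], 'mount': [[0.0004, -0.9612, -0.276, 0.0703], [1.0, 0.0008, -0.0013, -0.0014], [0.0015, -0.276, 0.9612, -0.1434], [0.0, 0.0, 0.0, 1.0]]}
```

View pics/scene0.png

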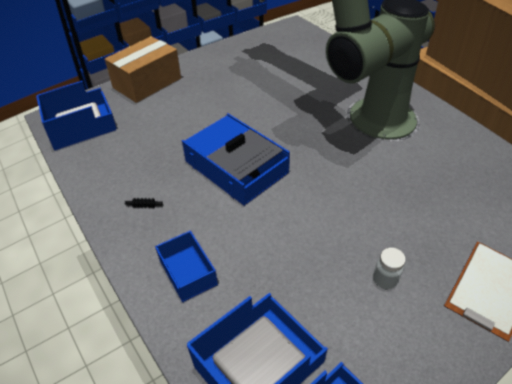

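View pics/top0.png

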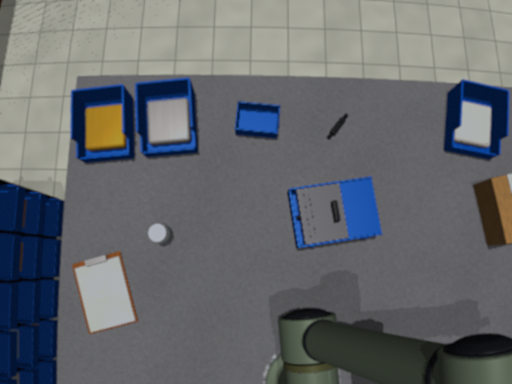

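The scene view shows the bin mid-bench, with the cover partly open and its grip at about (235,143). The top view shows the bin around (335,212), with its blue fixed end to the right. I'll enlarge both to read corners.

```bash
python3 - <<'E'
import cv2
a=cv2.imread("pics/top0.png")[165:260,275:395]; cv2.imwrite("pics/topc.png",cv2.resize(a,None,fx=6,fy=6,interpolation=cv2.INTER_CUBIC))
a=cv2.imread("pics/scene0.png")[105:210,170:300]; cv2.imwrite("pics/scenec.png",cv2.resize(a,None,fx=5.5,fy=5.5,interpolation=cv2.INTER_CUBIC))
E
```

```text
(no output)
```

View pics/topc.png

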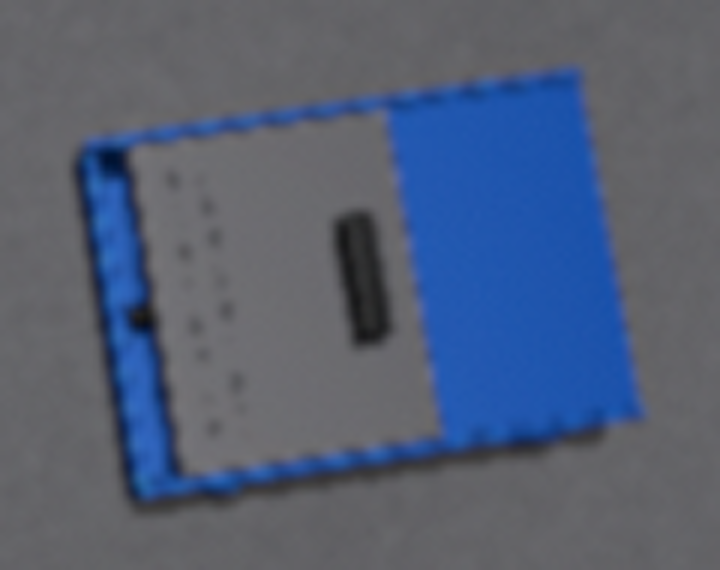

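View pics/scenec.png

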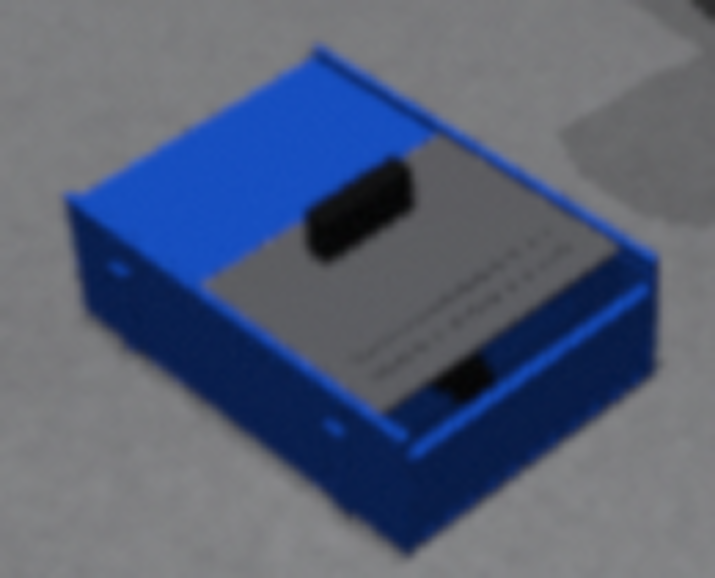

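```bash
cat > h.py <<'E'
import numpy as np, cv2
from cell import robot, read_camera, order
from scipy.optimize import least_squares
def proj(c,P):
    R=np.array(c["orientation"]);K=np.array([[c["fx"],0,c["cx"]],[0,c["fy"],c["cy"]],[0,0,1]])
    p=(np.atleast_2d(P)-c["eye"])@R
    return cv2.projectPoints(p,np.zeros(3),np.zeros(3),K,np.array(c["dist_coeffs"]))[0].reshape(-1,2)
def ray_at_z(c,uv,z):
    R=np.array(c["orientation"]);K=np.array([[c["fx"],0,c["cx"]],[0,c["fy"],c["cy"]],[0,0,1]])
    n=cv2.undistortPoints(np.array([[uv]],float),K,np.array(c["dist_coeffs"])).ravel()
    d=R@np.array([n[0],n[1],1]);return c["eye"]+d*(z-c["eye"][2])/d[2]
def wristcam():
    s=robot.observe(); c=read_camera("wrist"); M=np.array(c["mount"]); R=np.array(s["eef_rot"])
    c["eye"]=np.array(s["position"])+R@M[:3,3]; c["orientation"]=R@M[:3,:3]; return s,c
def b2w(q,P):
    P=np.atleast_2d(P).astype(float);c,s=np.cos(q[2]),np.sin(q[2])
    return np.c_[q[0]+c*P[:,0]-s*P[:,1],q[1]+s*P[:,0]+c*P[:,1],P[:,2]]
def w2b(q,P):
    P=np.atleast_2d(P).astype(float)-[q[0],q[1],0];c,s=np.cos(q[2]),np.sin(q[2])
    return np.c_[c*P[:,0]+s*P[:,1],-s*P[:,0]+c*P[:,1],P[:,2]]
E
python3 - <<'E'
from h import *
T=read_camera("top");S=read_camera("scene")
t=np.array([[580,70],[640,418],[82,150],[140,498]])/6+[275,165]
tb=np.array([[86,-123,79],[-86,-123,79],[86,123,79],[-86,123,79]])/1e3
s=np.array([[320,45],[70,197],[655,258],[407,440],[410,552],[655,372],[90,312]])/5.5+[170,105]
sb=np.array([[-86,-123,79],[86,-123,79],[-86,123,79],[86,123,79],[86,123,0],[-86,123,0],[86,-123,0]])/1e3
def f(q): return np.r_[(proj(T,b2w(q,tb))-t),(proj(S,b2w(q,sb))-s)].ravel()
r=least_squares(f,[.4,0,0.15],loss="soft_l1");q=r.x
print(q,np.degrees(q[2]));print(f(q).reshape(-1,2).round(1))
g=ray_at_z(T,np.array([362,277])/6+[275,165],.105);print("grip",w2b(q,g))
g=ray_at_z(S,np.array([357,187])/5.5+[170,105],.105);print("gripS",w2b(q,g))
g=ray_at_z(T,np.array([140,317])/6+[275,165],.03);print("head",w2b(q,g))
E
```

```text
[ 0.5002589  -0.08406376  0.1669177 ] 9.563680009236034
[[-0.2 -0.4]
 [ 0.7 -0. ]
 [-0.  -1.3]
 [ 0.   0.2]
 [ 0.3 -0.4]
 [-0.7 -0.5]
 [ 1.8 -0.5]
 [-0.3 -0.2]
 [ 0.5  0.9]
 [ 0.9  0.3]
 [-0.5 -0.3]]
grip [[-0.00037916  0.00606128  0.105     ]]
gripS [[0.00228666 0.00268861 0.105     ]]
head [[0.00272524 0.1035955  0.03      ]]
```

```bash
cat >> h.py <<'E'
Q=np.array([.5003,-.0841,.1669])
from scipy.spatial.transform import Rotation as Ro
def goal(y,z,tilt=0,x=0,q=None,yaw=0):
    "print increments from measured pose to bin-frame TCP target, tool x=bin y, tilt about bin x"
    q=Q if q is None else q
    s=robot.observe();R=np.array(s["eef_rot"]);p=np.array(s["position"])
    Rb=Ro.from_euler('z',q[2]).as_matrix()
    T=Rb@Ro.from_euler('z',np.radians(yaw)).as_matrix()@Ro.from_euler('x',np.radians(tilt)).as_matrix()@np.array([[0,1,0],[1,0,0],[0,0,-1.]])
    d=R.T@(b2w(q,[x,y,z])[0]-p); a=np.degrees(Ro.from_matrix(R.T@T).as_rotvec())
    print("d mm",(d*1e3).round(1),"rot",a.round(2),"t",round(s["t"],2),"binpos",(w2b(q,p)*1e3).round(1),"F",np.round(s["wrist_force"],1),"w",round(float(s["gripper_width"]),4))
E
python3 -c "
from h import *
goal(.055,.23)"
```

```text
d mm [ 469.7 -403.1    1.3] rot [-3.000e-02 -4.000e-02 -8.571e+01] t 0.25 binpos [[-438.2 -382.2  230.9]] F [ 0.1 -0.8  0. ] w 0.0854
```

{"fn": "servo_tool", "kwargs": {"increments": [[0,0.03,-0.026,0,0,0,-6],[0,0.06,-0.052,0,0,0,-12],[0,0.09,-0.078,0,0,0,-18],[0,0.125,-0.107,0,0,0,-24],[0,0.16,-0.136,0,0,0,-30]], "force": 60}}

```text
t: 0.75
position: [0.2551, -0.3623, 0.2312]
eef_rot: [[0.719, 0.695, 0.0], [0.695, -0.719, -0.0], [0.0, 0.0, -1.0]]
wrist_force: [-0.1, 0.5, -0.1]
gripper_width: 0.0122
```

```bash
python3 -c "
from h import *
goal(.055,.23)"
```

```text
d mm [400.8 -74.8   1.3] rot [ 2.000e-02 -0.000e+00 -5.552e+01] t 0.75 binpos [[-288.  -233.6  231.2]] F [-0.1  0.5 -0.1] w 0.0122
```

{"fn": "servo_tool", "kwargs": {"increments": [[0,0.038,-0.007,0,0,0,-6],[0,0.076,-0.014,0,0,0,-12],[0,0.114,-0.021,0,0,0,-18],[0,0.152,-0.028,0,0,0,-24],[0,0.19,-0.035,0,0,0,-30]]}}

```text
t: 1.25
position: [0.3679, -0.2054, 0.2314]
eef_rot: [[0.274, 0.962, 0.0], [0.962, -0.274, -0.0], [-0.0, 0.0, -1.0]]
wrist_force: [1.2, -0.5, -0.2]
gripper_width: 0.0001
```

```bash
python3 -c "
from h import *
goal(.055,.23)"
```

```text
d mm [202.6  70.4   1.4] rot [ 2.000e-02  1.000e-02 -2.547e+01] t 1.25 binpos [[-150.7  -97.6  231.4]] F [ 1.2 -0.5 -0.2] w 0.0001
```

{"fn": "servo_tool", "kwargs": {"increments": [[0,0.043,0.015,0,0,0,-6],[0,0.086,0.03,0,0,0,-12],[0,0.129,0.045,0,0,0,-18],[0,0.172,0.06,0,0,0,-24],[0,0.203,0.07,0,0,0,-25.5]]}}

```text
t: 1.75
position: [0.4922, -0.0289, 0.2313]
eef_rot: [[-0.167, 0.986, 0.001], [0.986, 0.167, 0.0], [0.0, 0.001, -1.0]]
wrist_force: [-0.3, -0.9, 0.4]
gripper_width: -0.0
```

```bash
python3 -c "
from h import *
goal(.055,.16)
s,c=wristcam(); cv2.imwrite('pics/w1.png',c['frame'][:,:,::-1])
goal(.055,.16)
for n,p in dict(grip=[0,.0044,.105],c1=[.086,-.123,.079],c2=[.086,.123,.079],c3=[-.086,.123,.079]).items(): print(n,proj(c,b2w(Q,p)))
"
```

```text
d mm [-0.8 -1.2 71.3] rot [ 0.04 -0.01  0.04] t 1.75 binpos [[  1.2  55.8 231.3]] F [-0.3 -0.9  0.4] w -0.0
d mm [-3.4 -3.9 71.3] rot [ 0.19 -0.15  0.19] t 1.8 binpos [[  3.7  58.2 231.3]] F [1.5 3.3 0.3] w 0.0001
grip [[252.62077201 233.01790747]]
c1 [[318.70486549 314.61926859]]
c2 [[334.23631037 119.22886037]]
c3 [[171.10208245 119.06288375]]
```

View pics/w1.png

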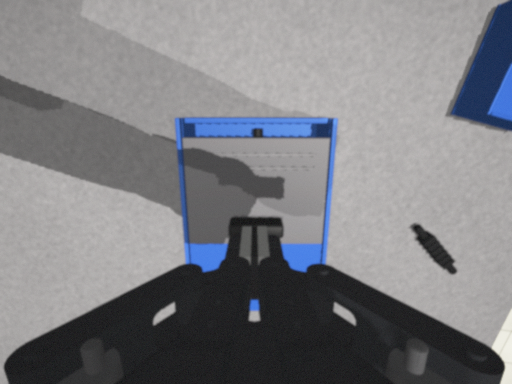

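The wrist picture confirms the fit: bin corners at (177,118) and (337,118), ridge around (256,225), post head at (257,132). Next I descend on the +y side of the ridge with the fingers shut.

{"fn": "servo_tool", "kwargs": {"increments": [[0,0,0,0.03,0,0,0],[0,0,0,0.06,0,0,0],[0,0,0,0.09,0,0,0],[0,0,0,0.12,0,0,0],[0,0,0,0.143,0,0,0]]}}

```text
t: 2.3
position: [0.49, -0.0312, 0.0866]
eef_rot: [[-0.162, 0.987, -0.001], [0.987, 0.162, 0.0], [0.0, -0.001, -1.0]]
wrist_force: [-0.2, -0.7, -0.3]
gripper_width: -0.0005
```

{"fn": "servo_tool", "kwargs": {"increments": [[0,-0.012,0,0,0,0,0],[0,-0.024,0,0,0,0,0],[0,-0.036,0,0,0,0,0],[0,-0.048,0,0,0,0,0],[0,-0.06,0,0,0,0,0]]}}

```text
t: 2.8
position: [0.5018, -0.0919, 0.0894]
eef_rot: [[-0.162, 0.987, 0.002], [0.987, 0.162, -0.0], [-0.001, 0.002, -1.0]]
wrist_force: [0.6, 2.3, 1.8]
gripper_width: -0.0
```

```bash
python3 -c "
from h import *
goal(-.079,.087)
c=read_camera('scene'); cv2.imwrite('pics/s2.png',cv2.resize(c['frame'][80:230,150:350,::-1],None,fx=4,fy=4))
goal(-.079,.087)
"
```

```text
d mm [-71.1   0.1   2.5] rot [ 0.13  0.03 -0.24] t 2.8 binpos [[ 0.2 -7.9 89.4]] F [0.6 2.3 1.8] w -0.0
d mm [-69.2   0.    2.6] rot [ 0.13  0.15 -0.33] t 2.85 binpos [[ 0.3 -9.8 89.4]] F [ 1.1 -0.9  0.1] w -0.0001
```

View pics/s2.png

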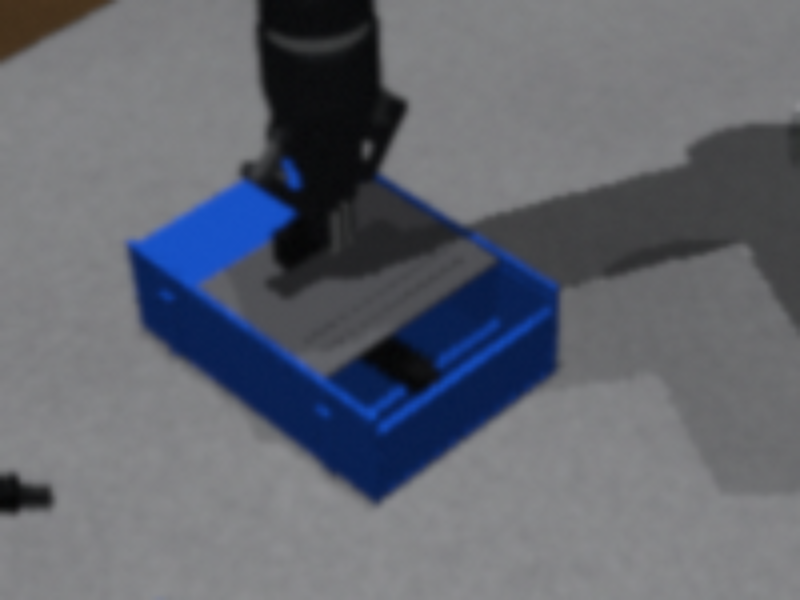

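The scene view shows the fingers on the ridge, the cover sliding back, and the post's head appearing near (400,360) in the crop. I'll keep pushing.

{"fn": "servo_tool", "kwargs": {"increments": [[0,-0.012,0,0,0,0,0],[0,-0.024,0,0,0,0,0],[0,-0.036,0,0,0,0,0],[0,-0.048,0,0,0,0,0],[0,-0.06,0,0,0,0,0]]}}

```text
t: 3.35
position: [0.5107, -0.1506, 0.0883]
eef_rot: [[-0.163, 0.987, 0.0], [0.987, 0.163, 0.0], [0.0, 0.0, -1.0]]
wrist_force: [-0.0, 1.7, 1.2]
gripper_width: 0.0001
```

{"fn": "servo_tool", "kwargs": {"increments": [[0,-0.003,0,0,0,0,0],[0,-0.006,0,0,0,0,0],[0,-0.008,0,0,0,0,0],[0,-0.01,0,0,0,0,0],[0,-0.012,0,0,0,0,0]]}}

```text
t: 3.85
position: [0.5123, -0.1612, 0.0881]
eef_rot: [[-0.163, 0.987, -0.0], [0.987, 0.163, 0.0], [0.0, -0.0, -1.0]]
wrist_force: [0.8, 1.2, -0.7]
gripper_width: -0.0003
```

```bash
python3 -c "
from h import *
goal(-.079,.087)
"
```

```text
d mm [-1.   1.   1.1] rot [-0.02 -0.02 -0.18] t 3.85 binpos [[ -1.  -78.   88.1]] F [ 0.8  1.2 -0.7] w -0.0003
```

{"fn": "servo_tool", "kwargs": {"increments": [[0,-0.001,0,0,0,0,0],[0,-0.002,0,0,0,0,0],[0,-0.003,0,0,0,0,0],[0,-0.004,0,0,0,0,0],[0,-0.005,0,0,0,0,0]]}}

```text
t: 4.35
position: [0.5125, -0.1631, 0.0881]
eef_rot: [[-0.164, 0.986, -0.001], [0.986, 0.164, 0.007], [0.007, 0.001, -1.0]]
wrist_force: [-1.0, 13.0, 5.4]
gripper_width: 0.0
```

The force rose to 13 N, so the cover is on its stop. I'll back off, rise and look.

{"fn": "servo_tool", "kwargs": {"increments": [[0,0.01,0,0,0,0,0],[0,0.03,0,-0.02,0,0,0],[0,0.06,0,-0.05,0,0,0],[0,0.095,0,-0.08,0,0,0],[0.3,0.12,0,-0.11,0,0,0]]}}

```text
t: 4.85
position: [0.4929, -0.0469, 0.1994]
eef_rot: [[-0.163, 0.987, -0.0], [0.987, 0.163, -0.001], [-0.001, -0.001, -1.0]]
wrist_force: [0.0, -0.0, 0.4]
gripper_width: 0.0135
```

{"fn": "servo_tool", "kwargs": {"increments": [[0.6,0,0,0,0,0,0],[0.6,0,0,0,0,0,0],[0.6,0,0,0,0,0,0],[0.6,0,0,0,0,0,0],[0.6,0,0,0,0,0,0]]}}

```text
t: 5.35
position: [0.4932, -0.0487, 0.1972]
eef_rot: [[-0.161, 0.987, -0.002], [0.987, 0.161, 0.0], [0.001, -0.002, -1.0]]
wrist_force: [-0.6, 0.4, 0.5]
gripper_width: 0.0512
```

```bash
python3 -c "
from h import *
goal(.047,.11)
s,c=wristcam(); cv2.imwrite('pics/w3.png',c['frame'][:,:,::-1])
c=read_camera('scene'); cv2.imwrite('pics/s3.png',cv2.resize(c['frame'][80:230,150:350,::-1],None,fx=4,fy=4))
"
```

```text
d mm [10.8  1.2 87.2] rot [-0.11 -0.03 -0.28] t 5.35 binpos [[ -1.1  36.1 197.2]] F [-0.6  0.4  0.5] w 0.0512
```

View pics/w3.png

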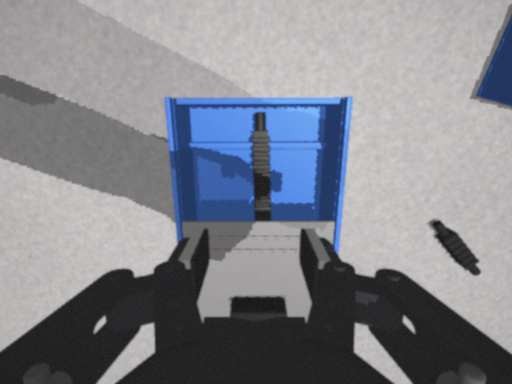

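View pics/s3.png

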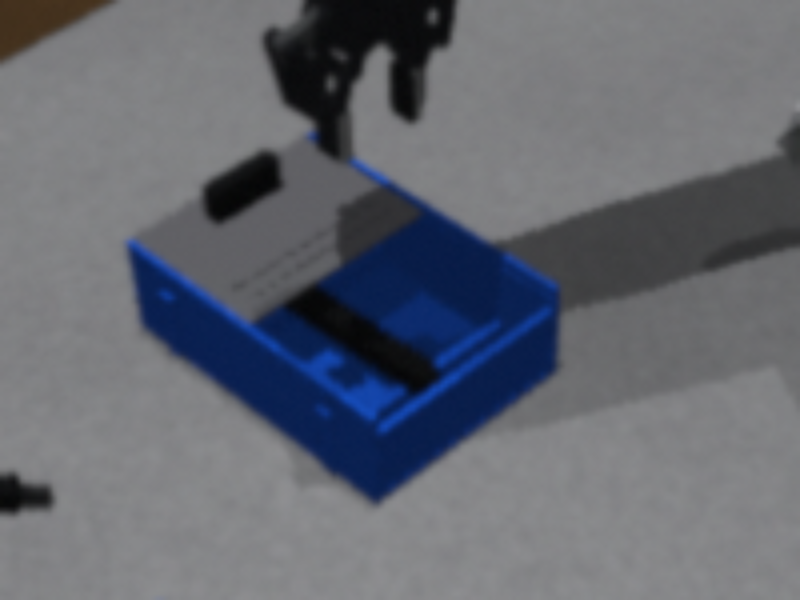

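The cover is fully back and the post lies exposed, with its head tip at about (260,113), its shoulder at (261,131), and its axis reaching (263,218) at the cover edge. I'll convert those to bin coordinates.

```bash
python3 -c "
from h import *
s,c=wristcam(); f=c['frame'];cv2.imwrite('pics/w4.png',cv2.resize(f[90:230,160:360,::-1],None,fx=4,fy=4,interpolation=cv2.INTER_CUBIC))
for uv,z in [((260,113),.034),((260.5,131),.04),((263,215),.04),((262,170),.04),((240,221),.077)]: print(uv,(w2b(Q,ray_at_z(c,uv,z))*1e3).round(1))
for p in [[-.086,.123,.079],[.086,.123,.079],[.0,.123,.062]]: print(proj(c,b2w(Q,p)))
"
```

```text
(260, 113) [[  5.9 109.7  34. ]]
(260.5, 131) [[ 6.3 90.9 40. ]]
(263, 215) [[ 9.5 -6.2 40. ]]
(262, 170) [[ 8.1 47.9 40. ]]
(240, 221) [[-15.7   1.2  77. ]]
[[160.66278345  98.01865784]]
[[348.66662278  97.14260415]]
[[254.56831756  98.64424458]]
```

View pics/w4.png

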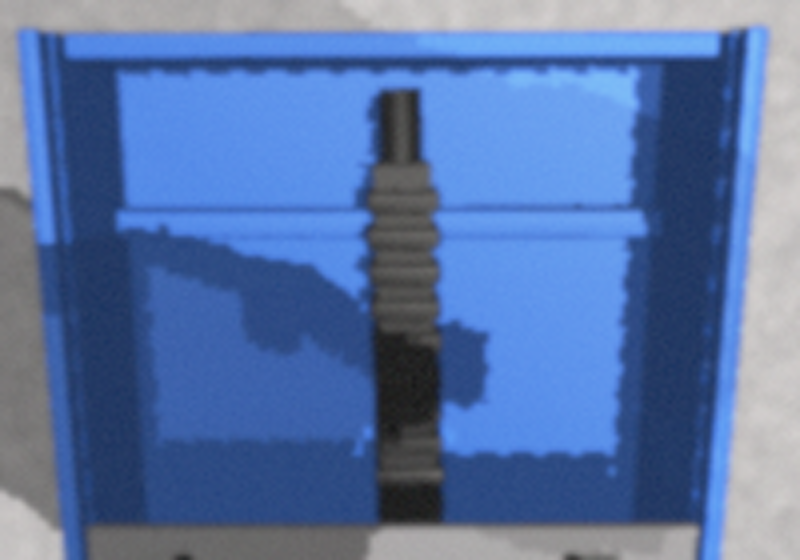

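```bash
python3 -c "
from h import *
goal(.048,.1,x=.006,yaw=1.5)
"
```

```text
d mm [11.7  6.9 97.7] rot [-0.06 -0.02 -1.75] t 5.5 binpos [[ -0.8  36.3 197.7]] F [-1.  -0.3 -0.3] w 0.0509
```

{"fn": "servo_tool", "kwargs": {"increments": [[0.7,0.004,0.003,0.01,0,0,-1],[0.7,0.012,0.007,0.03,0,0,-1.7],[0.7,0.012,0.007,0.055,0,0,-1.7],[0.7,0.012,0.007,0.08,0,0,-1.7],[0.7,0.012,0.007,0.098,0,0,-1.7]]}}

```text
t: 6.0
position: [0.4977, -0.0345, 0.0981]
eef_rot: [[-0.193, 0.981, -0.002], [0.981, 0.193, 0.001], [0.001, -0.002, -1.0]]
wrist_force: [0.6, 0.0, 0.9]
gripper_width: 0.0598
```

```bash
python3 -c "
from h import *
s,c=wristcam(); cv2.imwrite('pics/w5.png',c['frame'][:,:,::-1])
c=read_camera('scene'); cv2.imwrite('pics/s5.png',cv2.resize(c['frame'][80:230,150:350,::-1],None,fx=4,fy=4))
goal(.048,.015,x=.006,yaw=1.5)
"
```

```text
d mm [-2.   2.  82.4] rot [-0.29 -0.13  0.03] t 6.1 binpos [[ 4.4 49.8 97.4]] F [0.1 0.  0.5] w 0.0595
```

View pics/w5.png

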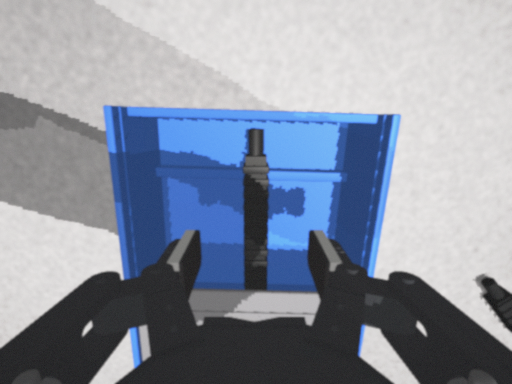

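View pics/s5.png

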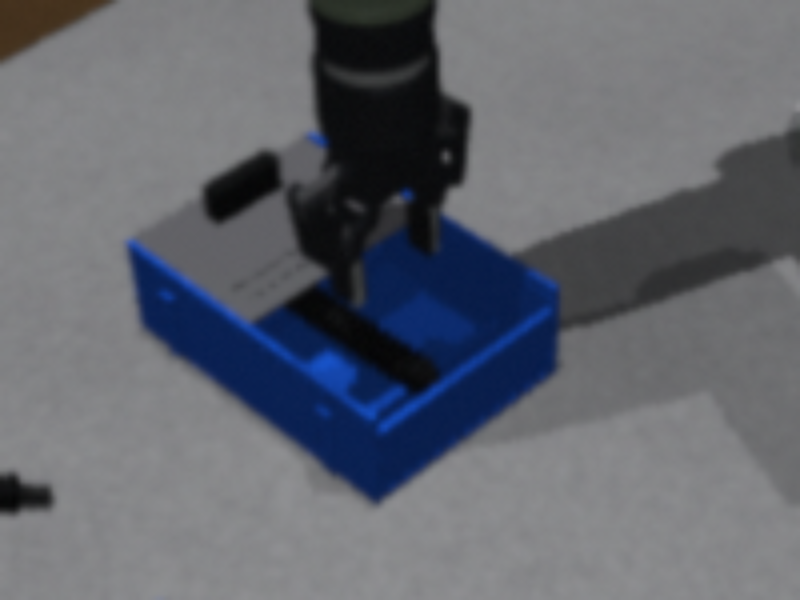

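The post (column 256) sits centred between the fingers (columns 197 and 313) and parallel to the tool. I'll descend.

{"fn": "servo_tool", "kwargs": {"increments": [[0.7,0,0,0.018,0,0,0],[0.7,0,0.001,0.036,0,0,0],[0.7,0,0.001,0.054,0,0,0],[0.7,0,0.001,0.07,0,0,0],[0.7,0,0.001,0.082,0,0,0]]}}

```text
t: 6.6
position: [0.4999, -0.0348, 0.0179]
eef_rot: [[-0.192, 0.981, 0.0], [0.981, 0.192, -0.0], [-0.0, 0.0, -1.0]]
wrist_force: [-0.1, -0.4, 0.8]
gripper_width: 0.0596
```

{"fn": "servo_tool", "kwargs": {"increments": [[0.7,0,0,0,0,0,0],[0.0,0,0,0,0,0,0],[0.0,0,0,0,0,0,0],[0.0,0,0,0,0,0,0],[0.0,0,0,0,0,0,0]], "force": 70}}

```text
t: 7.1
position: [0.5004, -0.035, 0.0194]
eef_rot: [[-0.192, 0.981, 0.002], [0.981, 0.192, -0.0], [-0.001, 0.002, -1.0]]
wrist_force: [-1.2, -0.3, 6.2]
gripper_width: 0.0185
```

```bash
python3 -c "
from h import *
goal(.048,.015,x=.006,yaw=1.5)
s,c=wristcam(); cv2.imwrite('pics/w6.png',c['frame'][:,:,::-1])
"
```

```text
d mm [-0.3 -2.3  4.3] rot [ 0.09  0.04 -0.02] t 7.1 binpos [[ 8.3 48.4 19.4]] F [-1.2 -0.3  6.2] w 0.0185
```

View pics/w6.png

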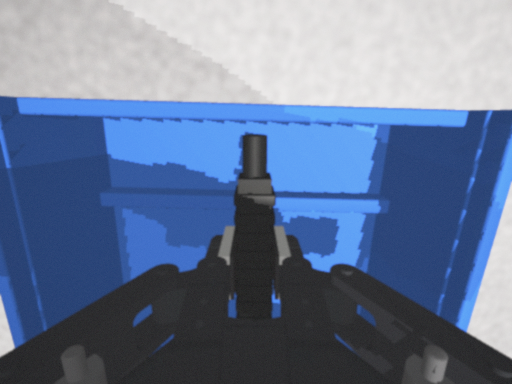

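Grip closed on the post at 18.5 mm. Next I compute the tilt path in the tool frame.

```bash
cat >> h.py <<'E'
def post(th,taily,tailz,x,yaw=1.5,L=.152,h=.0106):
    t=np.radians(th);G=np.array([taily+L*np.cos(t),tailz+L*np.sin(t)])
    T=G+h*np.array([np.sin(t),-np.cos(t)]); goal(T[0],T[1],tilt=th,x=x,yaw=yaw)
E
python3 -c "
from h import *
for a,z in [(4,.0275),(8,.0255),(12,.023),(16,.0205),(20,.018)]: post(a,-.102,z,.008)
"
```

```text
d mm [ 2.  -0.2 -8.2] rot [ 0.1   4.05 -0.02] t 7.15 binpos [[ 8.3 48.3 19.4]] F [-0.8 -0.2  5.4] w 0.0187
d mm [  1.7  -0.2 -16.8] rot [ 0.1   8.05 -0.01] t 7.15 binpos [[ 8.3 48.3 19.4]] F [-0.8 -0.2  5.4] w 0.0187
d mm [  0.5  -0.2 -24.9] rot [ 1.000e-01  1.205e+01 -1.000e-02] t 7.15 binpos [[ 8.3 48.3 19.4]] F [-0.8 -0.2  5.4] w 0.0187
d mm [ -1.3  -0.3 -32.8] rot [ 1.000e-01  1.605e+01 -1.000e-02] t 7.15 binpos [[ 8.3 48.3 19.4]] F [-0.8 -0.2  5.4] w 0.0187
d mm [ -3.9  -0.3 -40.7] rot [ 0.1  20.05 -0.  ] t 7.15 binpos [[ 8.3 48.3 19.4]] F [-0.8 -0.2  5.4] w 0.0187
```

{"fn": "servo_tool", "kwargs": {"increments": [[0,0,0,-0.006,0,2,0],[0,0.001,0,-0.011,0,4,0],[0,0.001,0,-0.015,0,6,0],[0,0.001,0,-0.019,0,8,0],[0,0.001,0,-0.024,0,10,0]]}}

```text
t: 7.65
position: [0.4994, -0.0339, 0.0427]
eef_rot: [[-0.189, 0.981, -0.033], [0.966, 0.192, 0.172], [0.175, 0.0, -0.985]]
wrist_force: [0.7, 1.2, -1.6]
gripper_width: 0.0188
```

```bash
python3 -c "
from h import *
s,c=wristcam(); cv2.imwrite('pics/w7.png',c['frame'][:,:,::-1])
c=read_camera('scene'); cv2.imwrite('pics/s7.png',cv2.resize(c['frame'][80:230,150:350,::-1],None,fx=4,fy=4))
print(s['wrist_torque'],s['eef_rot'][2])
for a,z in [(12,.023),(20,.018)]: post(a,-.102,z,.008)
"
```

```text
[-0.14099305 -0.03134327 -0.02443857] [ 1.74901959e-01  2.62375529e-04 -9.84585819e-01]
d mm [ 0.6 -0.1 -1.4] rot [ 0.07  2.04 -0.08] t 7.75 binpos [[ 8.1 48.5 42.8]] F [ 1.   0.5 -1.8] w 0.0187
d mm [ -1.   -0.2 -17.7] rot [ 0.08 10.04 -0.07] t 7.75 binpos [[ 8.1 48.5 42.8]] F [ 1.   0.5 -1.8] w 0.0187
```

View pics/w7.png

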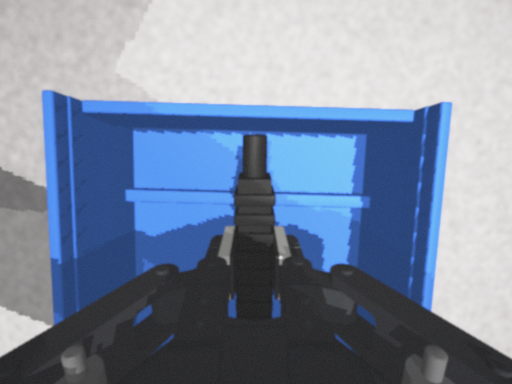

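View pics/s7.png

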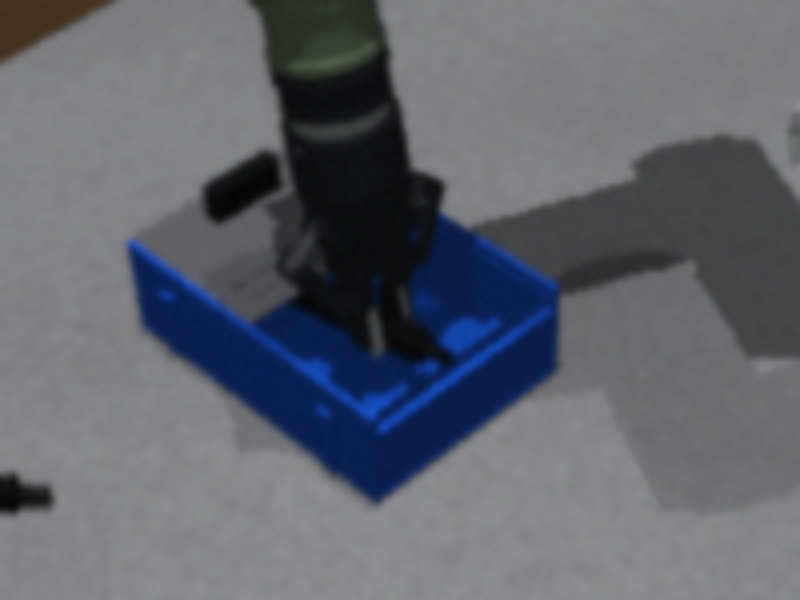

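The post is held unchanged in the tool view (head at (255,135)), and only its weight of about 1.5 N is felt. I'll continue to 20 degrees.

{"fn": "servo_tool", "kwargs": {"increments": [[0,0,0,-0.003,0,2,0],[0,0,0,-0.006,0,4,0],[0,0,0,-0.01,0,6,0],[0,0,0,-0.014,0,8,0],[0,-0.001,0,-0.017,0,10,0]]}}

```text
t: 8.25
position: [0.5002, -0.0375, 0.0589]
eef_rot: [[-0.181, 0.981, -0.066], [0.922, 0.192, 0.336], [0.342, 0.0, -0.94]]
wrist_force: [0.5, -0.1, -1.1]
gripper_width: 0.0185
```

```bash
python3 -c "
from h import *
s,c=wristcam(); cv2.imwrite('pics/w8.png',c['frame'][:,:,::-1])
c=read_camera('scene'); cv2.imwrite('pics/s8.png',cv2.resize(c['frame'][80:230,150:350,::-1],None,fx=4,fy=4))
print(s['wrist_torque'],s['qpos'])
post(20,-.102,.018,.008)
"
```

```text
[-0.35533062 -0.09141212  0.00433989] [-0.39920613  0.54715658 -0.3982535   0.82609813  0.28799581  0.94878312]
d mm [ 0.1  0.2 -1.5] rot [ 0.02  0.05 -0.07] t 8.35 binpos [[ 7.8 44.9 58.6]] F [ 0.5 -0.2 -1.7] w 0.0184
```

View pics/s8.png

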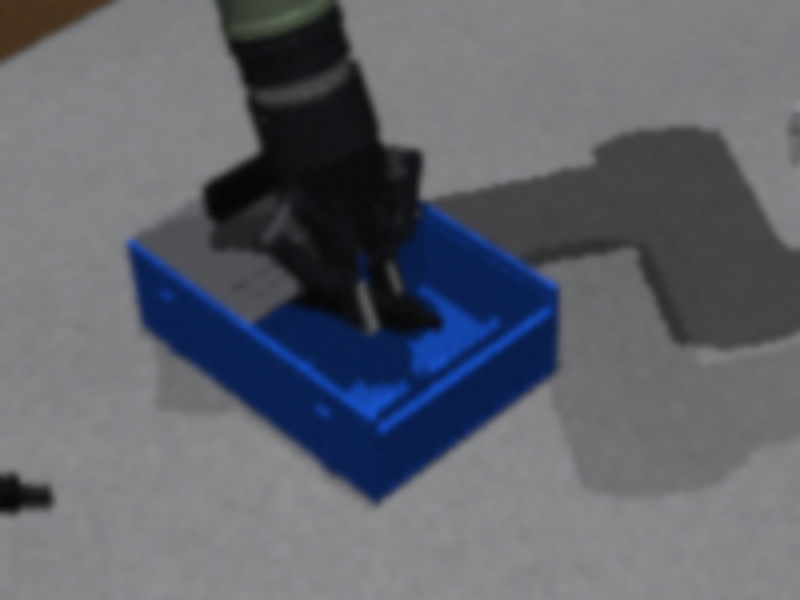

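View pics/w8.png

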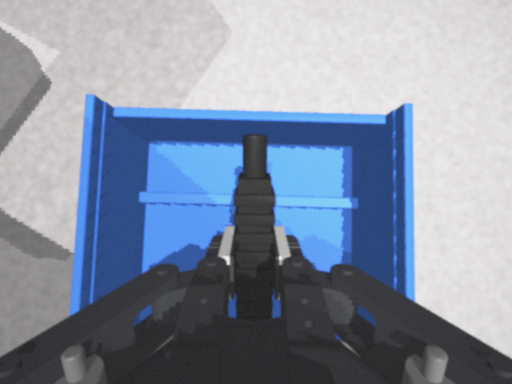

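{"fn": "servo_tool", "kwargs": {"increments": [[0,0.01,0,-0.001,0,0,0],[0,0.025,0,-0.001,0,0,0],[0,0.04,0,-0.001,0,0,0],[0,0.055,0,-0.001,0,0,0],[0,0.07,0,-0.001,0,0,0]]}}

```text
t: 8.85
position: [0.4871, 0.0283, 0.0844]
eef_rot: [[-0.181, 0.981, -0.066], [0.922, 0.193, 0.336], [0.342, 0.0, -0.94]]
wrist_force: [0.4, 0.3, -1.2]
gripper_width: 0.0188
```

```bash
python3 -c "
from h import *
c=read_camera('scene'); cv2.imwrite('pics/s9.png',cv2.resize(c['frame'][60:230,130:350,::-1],None,fx=3.5,fy=3.5))
print(robot.observe()['wrist_torque'])
post(20,-.102+.0658,.018+.0239,.008)
"
```

```text
[-0.10879122 -0.02982073 -0.01167489]
d mm [-4.9  2.3 -0.4] rot [-0.01 -0.09  0.15] t 8.9 binpos [[  5.5 114.9  85.2]] F [-1.2  2.2 -0.7] w 0.0184
```

View pics/s9.png

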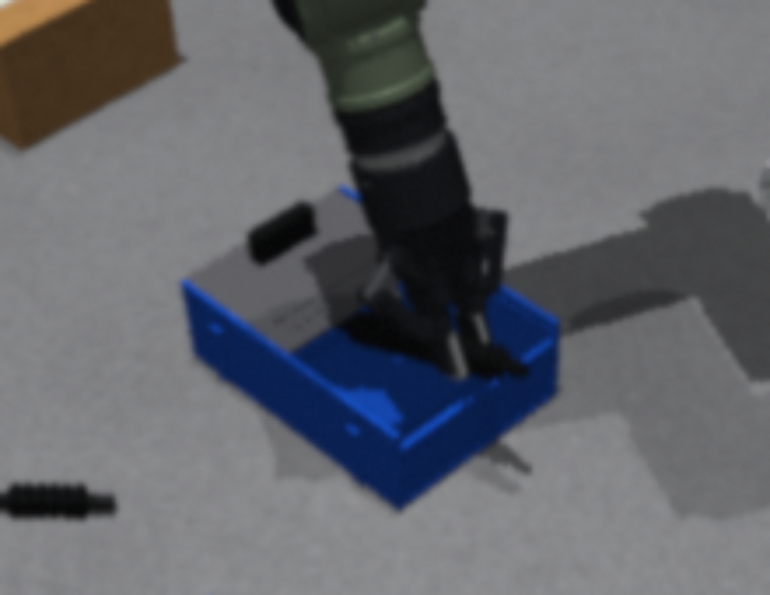

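The head is out over the end wall, the cover hasn't moved, and no contact force shows. I'll keep drawing it along its axis.

{"fn": "servo_tool", "kwargs": {"increments": [[0,0.01,0,0,0,0,0],[0,0.025,0,0,0,0,0],[0,0.04,0,0,0,0,0],[0,0.055,0,0,0,0,0],[0,0.07,0,0,0,0,0]]}}

```text
t: 9.4
position: [0.4747, 0.0922, 0.1081]
eef_rot: [[-0.18, 0.981, -0.066], [0.922, 0.192, 0.336], [0.342, -0.0, -0.94]]
wrist_force: [1.0, -0.7, -0.6]
gripper_width: 0.0187
```

{"fn": "servo_tool", "kwargs": {"increments": [[0,0.01,0,0,0,0,0],[0,0.012,0,0,0,0,0],[0,0.015,0,0,0,0,0],[0,0.015,0,0,0,0,0],[0,0.015,0,0,0,0,0]]}}

```text
t: 9.9
position: [0.4724, 0.1045, 0.1126]
eef_rot: [[-0.18, 0.982, -0.066], [0.922, 0.191, 0.336], [0.342, -0.0, -0.94]]
wrist_force: [-0.4, 0.5, -1.8]
gripper_width: 0.0184
```

```bash
python3 -c "
from h import *
c=read_camera('scene'); cv2.imwrite('pics/s10.png',cv2.resize(c['frame'][60:230,130:350,::-1],None,fx=3.5,fy=3.5))
print(robot.observe()['wrist_torque'])
post(20,-.102+.0658,.018+.0239,.008)
"
```

```text
[-0.42919704 -0.12902708  0.00092521]
d mm [-85.4   2.1  -0.5] rot [ 0.    0.   -0.05] t 9.95 binpos [[  3.9 190.6 112.6]] F [-0.4  0.  -0.8] w 0.0186
```

View pics/s10.png

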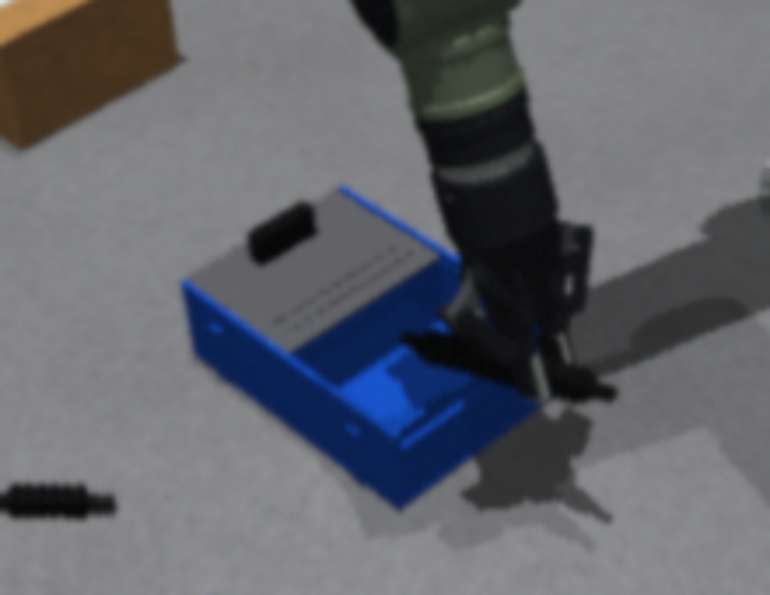

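The tail is clear of the cover edge, at about (410,340) in the crop. I'll lift straight up.

{"fn": "servo_tool", "kwargs": {"increments": [[0,0.005,0,-0.014,0,0,0],[0,0.015,0,-0.041,0,0,0],[0,0.025,0,-0.069,0,0,0],[0,0.035,0,-0.096,0,0,0],[0,0.045,0,-0.123,0,0,0]]}}

```text
t: 10.45
position: [0.4722, 0.1047, 0.2448]
eef_rot: [[-0.179, 0.982, -0.066], [0.922, 0.191, 0.336], [0.342, -0.0, -0.94]]
wrist_force: [0.4, 1.0, -1.0]
gripper_width: 0.0182
```

{"fn": "servo_tool", "kwargs": {"increments": [[0,0.003,0,-0.009,0,0,0],[0,0.005,0,-0.014,0,0,0],[0,0.005,0,-0.014,0,0,0],[0,0.005,0,-0.014,0,0,0],[0,0.005,0,-0.014,0,0,0]]}}

```text
t: 10.95
position: [0.4716, 0.1051, 0.2574]
eef_rot: [[-0.179, 0.981, -0.068], [0.922, 0.192, 0.336], [0.343, -0.002, -0.939]]
wrist_force: [-0.7, -1.0, -1.1]
gripper_width: 0.0186
```

{"fn": "servo_tool", "kwargs": {"increments": [[0,0,0,0,0,0,0],[0,0,0,0,0,0,0],[0,0,0,0,0,0,0],[0,0,0,0,0,0,0],[0,0,0,0,0,0,0]]}}

```text
t: 11.45
position: [0.4723, 0.105, 0.2586]
eef_rot: [[-0.18, 0.981, -0.066], [0.922, 0.192, 0.336], [0.342, 0.0, -0.94]]
wrist_force: [-0.5, 0.3, -0.9]
gripper_width: 0.0186
```

```bash
python3 -c "
from h import *
c=read_camera('scene'); cv2.imwrite('pics/s11.png',c['frame'][:,:,::-1]);cv2.imwrite('pics/s11c.png',cv2.resize(c['frame'][40:230,130:350,::-1],None,fx=3.5,fy=3.5)[:600])
t=read_camera('top'); cv2.imwrite('pics/t11.png',t['frame'][:,:,::-1])
s,c=wristcam(); cv2.imwrite('pics/w11.png',c['frame'][:,:,::-1])
print(s['joint_vel'])
R=np.array(s['eef_rot']);print('tail,head axis',[(s['position']+R@np.array([v,0,-.0106])).round(3) for v in (-.152,.058)])
post(20,-.102+.0658,.018+.0239,.008)
"
```

```text
[-0.00163797 -0.000333   -0.00038276  0.00139235  0.0003383  -0.00167001]
tail,head axis [array([ 0.5  , -0.039,  0.217]), array([0.463, 0.155, 0.288])]
d mm [-135.8    2.   136.6] rot [ 0.01  0.   -0.01] t 11.6 binpos [[  3.9 191.1 258.7]] F [-0.2  0.8 -1.1] w 0.0186
```

View pics/s11c.png

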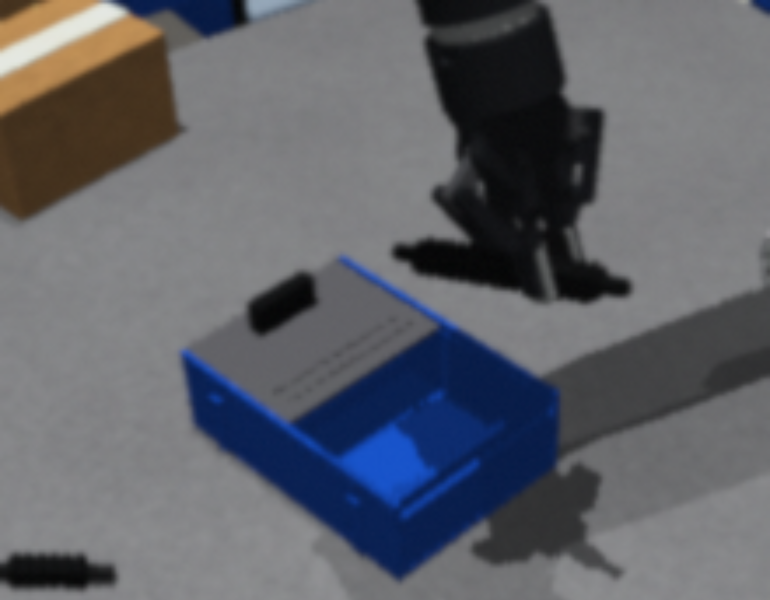

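View pics/t11.png

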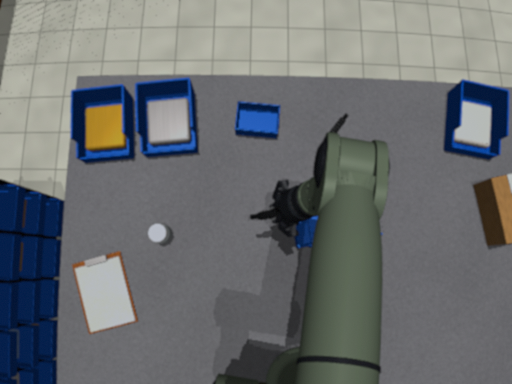

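View pics/w11.png

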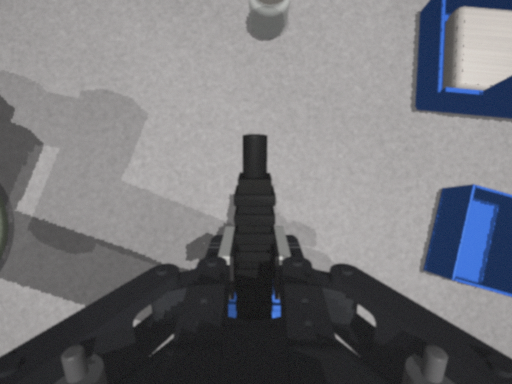

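The post hangs free with both ends visible, the bystanders are unmoved, and the arm is still. Last check: the cover position, using the ridge top in the scene crop at about (281,290).

```bash
python3 -c "
from h import *
c=read_camera('scene')
print(proj(c,b2w(Q,[[0,-.098,.105],[0,-.090,.105],[0,-.001,.077]]))*3.5-np.array([130,40])*3.5)
print(w2b(Q,ray_at_z(c,np.array([281,290])/3.5+[130,40],.105)), w2b(Q,ray_at_z(c,np.array([366,373])/3.5+[130,40],.077)))
"
```

```text
[[282.75796757 288.59802437]
 [289.35584864 292.89443058]
 [368.0593071  371.05770693]]
[[ 0.00212825 -0.09764467  0.105     ]] [[ 0.00264604 -0.00046752  0.077     ]]
```

The ridge is at bin y = -97.6 mm, where -98 mm is fully open. Handing in.

```bash
python3 -c "
from cell import order
print(order.finish_job())"
```

```text
the job is handed in; nothing more can be done
None
```

I opened the cover fully, drew the long post out head first and handed in at about 11.7 s with the gripper still holding it. `finish_job()` gave no verdict, so the results below are from my own last checks.

- **Cover:** I pushed the ridge with the shut fingers until the force rose to 13 N at the stop. In the last scene picture the ridge is at bin y = -97.6 mm, where fully open is -98 mm.
- **Post:** I gripped it at 70 N, tilted it 20° and drew it along its own axis until the tail was past the cover edge, then lifted straight up. Its lowest end is now at about z = 0.21 m, roughly 13 cm above the cover. The gripper reads 18.6 mm, the arm is still, and the wrist feels only about 1 N, which fits the post's weight. The pictures show it touching nothing else.
- **Bystanders:** The tray and the jar look unmoved in the pictures. The short post does too, though the arm half hides it in the last top view.

**Disagreements:** The wrist camera put the bin about 3–4 mm further in +x than the fit from the scene and top cameras. It also put the post's head about 6 mm further in +y than the top camera did. Both were within the clearances. While the gripper was closing, the tool sat about 4 mm higher than I had aimed, with about 6 N upward on it. That force was gone once the post lifted.

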